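# Load the tumbling barrel into its slotted posts

### The job

Put the long eight-sided polishing barrel into the tumbler's two slotted posts, its thick axle stub in the wide slot next to the drive housing and its thin stub in the narrow slot, holding it until it is well inside both slots rather than letting it drop in from above. Then press both ends down past the sprung catches until each is fully home at the bottom of its slot. Let go of it, never force it hard, and leave the short spare barrel, the jar, the cup and the steel block where they are.

Things in the scene. Friction and masses are not known exactly. Their poses are not given: they have to be found in the camera images.
- barrel_mid (a point): Centre of the long polishing barrel: a loose grey octagonal prism, body 90 mm long, 56 mm across flats, black end caps, 0.3 to 0.6 kg. It starts lying on a flat, so two flats are upright (a 56 mm grasp from above), centre 28 mm over the bench. Axes: y along the axle towards the thick stub, x across, z up. Coaxial steel stubs end 80 mm from the centre either way (160 mm overall).
- thick_stub (a point): Point on the long barrel's axle, in its thick stub (14 mm diameter), 64 mm from barrel_mid along the barrel's +y.
- thin_stub (a point): Point on the long barrel's axle, in its thin stub (10 mm diameter), 64 mm from barrel_mid along the barrel's -y.
- stand_mid (a point): Point on the tumbler's fixed base, midway between its two aluminium posts and 70 mm over the bench: the height of the axle line when fully home. Axes: x across the axle, y along it towards the drive housing, z up. Both posts stand on one cross slide, clamped anywhere from -14 to +14 mm along x. That offset is NOT reported: find it by touch or sight. Shifting the slide takes over 90 N.
- wide_home (a point): Fixed point 64 mm along +y from stand_mid: where the thick stub comes to rest if the slide is at 0; the real slot is up to 14 mm off along x. The post here is 12 mm thick along y, 64 mm wide along x; its flat top is 35 mm above this point. The slot, 17 mm wide, is open upward, with a 4 mm 45-degree chamfer at each side of its mouth. Once in, the axle has 1.5 mm play either way across.
- narrow_home (a point): The same for the thin stub, 64 mm along -y: slot 13 mm wide, in line with the wide one. In each slot a sprung roller on the +x side, 10 mm above the home line, stands 6 mm into the slot: the axle first stops on it about 17 mm above home. 8 to 18 N at each end then pushes it past, down to the hard bottom; the barrel's own weight does not. Pressing on the barrel's top near one end works.
- housing_top (a point): Centre of the top of the tumbler's white drive housing, 100 x 100 mm, 72 mm tall, beyond the wide-slot post.
- spare_mid (a point): Centre of the short spare barrel: same section and stubs but body only 50 mm long, 104 mm overall, too short to span the posts. It lies beside the long one, which may be nearer or farther. Leave it.
- jar_mid (a point): Centre of a closed glass jar, 72 mm diameter, 100 mm tall. Bystander.
- anvil_mid (a point): Centre of a steel bench block 80 x 80 x 30 mm. Bystander.
- pot_mid (a point): Centre of a white ceramic cup, 80 mm diameter, 90 mm tall. Bystander.
Not all that is in view belongs to the job. Leave any purple look-alike of the part that bears barrel_mid alone.

How it is judged:
By the outcome, as a careful person would: the job done as asked, in the order asked, and still so for the second after the job is handed in, with the robot touching nothing.
It also fails if it takes over 61 s, if anything falls off the work surface, if the arm or the gripper's body presses on something with over 40 N, if the wrist force passes 120 N, or if a joint passes its speed limit or range.

### The arm

A 6-joint arm with a two-finger parallel gripper is mounted at the origin on the work surface. World frame = base frame: x ahead of the robot, y to its left, z up, the work surface at z = 0. Lengths are in m, angles in rad, forces in N, time in s.
With the tool pointing down it reaches from about 0.35 to 0.775 m from the base axis. Payload 7.3 kg.
Tool frame: the origin (TCP) lies between the finger pads; the fingertips stand 17 mm ahead of it and the grasp point (between the pads) lies 2 mm behind it; z points along the fingers, y is the direction in which the jaws open and shut (so a half turn about z gives the same grasp; the last joint's range is limited). The gripper opens to 92 mm and grips with 3 to 60 N. Pads are 19 mm wide; open, the fingers measure 130 mm over their backs; the gripper's body (75 mm by 190 mm) begins 47 mm behind the grasp point.
Start: joints at [-1.394, 0.342, 1.524, -0, 1.275, -0.146], TCP at [0.167, -0.498, 0.244] pointing down, gripper open.
Joint ranges: [-2.53, 2.53], [-0.77, 2.02], [0.04, 2.7], [-1, 4.14], [0.28, 2.66], [-3.11, 3.11]. Speed limits (rad/s): [2.57, 2.57, 3.14, 3.14, 3.14, 3.14].

### API

Orientations are given as [roll, pitch, yaw] about the fixed x, y, z axes, in that order (R = Rz(yaw) Ry(pitch) Rx(roll)).
In Python, from cell import sensors, vision, hand_in gives the robot as it stands.
- The arm moves only by the tool step_arm, never from a script. Its argument "series" is a list of rows, each a list of 5 numbers: the opening, from 0 (shut) to 1 (fully open), then the shift along the world's x, y, z each as a share of 25 mm, from -1 to 1, then the turn about the world's z as a share of 0.08 rad, from -1 to 1. A call has 1 to 12 rows; each row shifts and turns the commanded pose from where the row before left it; what a row does not reach is not made up. A row lasts 1/10 s, in which the tool goes at most 50 mm and 8.59 degrees, less where a joint would pass 70% of its speed; a pose out of reach is approached as far as the arm can. A call with a number of a shift or a turn outside -1 to 1 is refused whole. A call with a gripper value outside its range is refused whole. The fingers move at their own pace and stop on an object; "squeeze" is the grip in N (left out, the last holds). Time passes only in rows, so rows that do not move let the fingers close. It gives the time, the measured TCP pose, the force and the opening at its end, in the units of the state.
- sensors.observe(): the state, without advancing time (a new reading comes with each control period).
- vision.read_camera(name): name is "side" or "top"; returns a dict with "pixels" (384x512x3 uint8, blue, green, red), "range_z" (384x512 float32, m along the optical axis (not along the pixel's ray), 0 where there is no reading), "camera_matrix" (3x3 intrinsics, pixels), "pose" (4x4, takes a point from camera to world coordinates). Camera axes: x right, y down, z forward; pixel columns grow to the right and rows downward; lengths in m; the calibration is good to about 2 mm. A picture is of the moment at which its call begins.
- hand_in(): hands the job in, once; it reports no verdict.
The state is a dict: "time": time; "qpos": joint angles; "qvel": joint speeds; "joint_efforts": joint torques, N m; "tool_pos": TCP position; "tool_rot": TCP orientation; "contact_force": force on the tool from outside, world axes, zero at the start; "torque": the same for the moment, N m; "opening": finger opening in m.
Only numpy, scipy, OpenCV 4.12 (cv2) and the standard library are available. Lean on these libraries where they do the work, as an engineer would, in place of code of your own. Each camera call takes 0.05 s, during which the arm holds its last target.

## Working session

There is one attempt and no reset: what is moved stays moved. The work goes in short steps, Python scripts to look and compute and a tool call to move; the robot and the scene stay as the last step left them, time stands still between calls to the robot, and variables do not carry over. Pictures are saved under pics/ and viewed, and the job is handed in when it is done.

Besides the shell and the picture viewer there is one more tool, called after "Emit:" by a JSON object that holds its "op" and its "data". step_arm: Moves the arm, as the interface text tells. Its arguments: {"type":"object","properties":{"series":{"type":"array","items":{"type":"array","items":{"type":"number","minimum":-1,"maximum":1}}},"squeeze":{"type":"number"}},"required":["series"]}

```bash
mkdir -p pics; cat > h.py <<'E'
import numpy as np,cv2,sys
from cell import sensors,vision
def grab(n,tag):
    d=vision.read_camera(n); cv2.imwrite(f'pics/{tag}.png',d['pixels']); np.savez(f'pics/{tag}.npz',**d); return d
def world(d):
    z=d['range_z'].astype(float);K=d['camera_matrix'];h,w=z.shape
    u,v=np.meshgrid(np.arange(w),np.arange(h))
    P=np.stack([(u-K[0,2])/K[0,0]*z,(v-K[1,2])/K[1,1]*z,z],-1)
    T=np.array(d['pose']);W=P@T[:3,:3].T+T[:3,3];W[z==0]=np.nan;return W
E
python3 - <<'E'
from h import *
for n in('top','side'):
    d=grab(n,n+'0');print(n,d['camera_matrix'].tolist(),np.round(d['pose'],3).tolist())
print(sensors.observe())
E
```

```text
top [[357.4722436866668, 0.0, 255.67539157180812], [0.0, 357.4722436866668, 192.79039396685397], [0.0, 0.0, 1.0]] [[-0.172, -0.958, 0.228, 0.4], [-0.985, 0.168, -0.035, -0.012], [-0.005, -0.23, -0.973, 0.841], [0.0, 0.0, 0.0, 1.0]]
side [[490.39155134618295, 0.0, 254.860063913734], [0.0, 490.39155134618295, 199.000822420453], [0.0, 0.0, 1.0]] [[-0.984, -0.135, 0.114, 0.418], [-0.176, 0.753, -0.634, 0.692], [-0.0, -0.644, -0.765, 0.905], [0.0, 0.0, 0.0, 1.0]]
{'time': 0.1, 'qpos': array([-1.39399425e+00,  3.42663840e-01,  1.52489811e+00, -2.39282215e-06,
        1.27539400e+00, -1.46042995e-01]), 'qvel': array([ 5.82928981e-04, -1.53603755e-03, -3.47266572e-03,  4.48771164e-05,
       -1.49267044e-04, -3.89125427e-04]), 'joint_efforts': array([ 1.73006312e-03, -4.32003951e+01, -2.44695979e+01,  7.19945692e-02,
        5.25556575e-02, -4.63798779e-05]), 'tool_pos': array([ 0.16650539, -0.49755094,  0.243117  ]), 'tool_rot': array([-3.14024354e+00, -1.96128847e-04,  3.22845633e-01]), 'contact_force': array([ 0.14129266,  0.03120779, -0.39329588]), 'torque': array([-0.04168227, -0.03444523, -0.01287768]), 'opening': 0.09187399556082981}
```

View pics/top0.png

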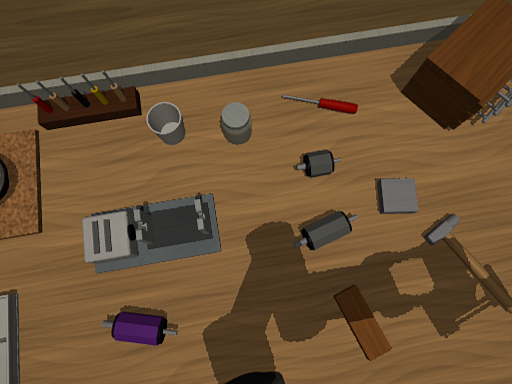

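View pics/side0.png

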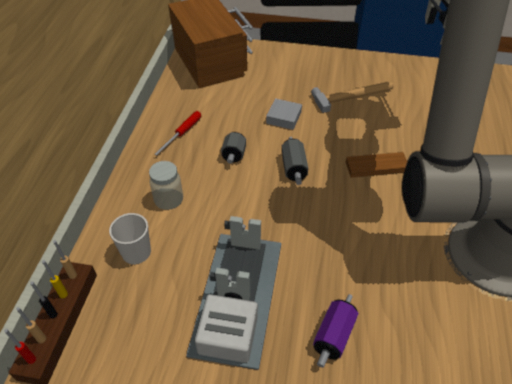

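Candidates in the top picture: the long grey barrel (327,230), the short grey spare (318,163), and the purple look-alike (140,328). I choose (327,230) and check it, along with the stand, in close crops.

```bash
python3 - <<'E'
from h import *
d=np.load('pics/top0.npz');W=world(d);im=d['pixels']
a=cv2.resize(im[200:260,285:370],None,fx=8,fy=8,interpolation=cv2.INTER_CUBIC)
b=cv2.resize(im[185:280,75:230],None,fx=5,fy=5,interpolation=cv2.INTER_CUBIC)
cv2.imwrite('pics/c1.png',a);cv2.imwrite('pics/c2.png',b)
s=np.load('pics/side0.npz');
cv2.imwrite('pics/c3.png',cv2.resize(s['pixels'][205:370,180:290],None,fx=3.6,fy=3.6,interpolation=cv2.INTER_CUBIC))
for nm,q in(('top',d),('side',s)):
    W=world(q)
    # long barrel: points above table
    c=W[230,327] if nm=='top' else W[158,295]
    print(nm,'bench?',np.nanmedian(W[...,2]),'seed',c.round(3))
    m=(np.hypot(W[...,0]-c[0],W[...,1]-c[1])<.1)&(W[...,2]>.012)&(W[...,2]<.08)
    P=W[m];print(len(P),P.min(0).round(3),P.max(0).round(3))
    top=P[P[:,2]>.052];
    r=cv2.minAreaRect((top[:,:2]*1000).astype(np.float32));print('top flat',r,np.median(top[:,2]))
    r=cv2.minAreaRect((P[:,:2]*1000).astype(np.float32));print('all',r)
    # stand
    c=np.array([.42,.25]) if 0 else (W[225,175] if nm=='top' else W[275,247])[:2]
    print('stand seed',c)
    m=(np.hypot(W[...,0]-c[0],W[...,1]-c[1])<.2)&(W[...,2]>.095)&(W[...,2]<.115)
    P=W[m];print('posttops',len(P),np.median(P,0).round(4),P.min(0).round(3),P.max(0).round(3))
    m=(np.hypot(W[...,0]-c[0],W[...,1]-c[1])<.2)&(W[...,2]>.066)&(W[...,2]<.078)
    P=W[m];print('housing',len(P),cv2.minAreaRect((P[:,:2]*1000).astype(np.float32)),np.median(P[:,2]))
E
```

```text
top bench? 0.0013983073131577095 seed [ 0.474 -0.18   0.057]
1308 [ 0.439 -0.261  0.013] [ 0.516 -0.104  0.061]
top flat ((477.67828369140625, -183.00144958496094), (36.10969161987305, 102.5967025756836), 12.866082191467285) 0.05631205459988564
all ((477.50054931640625, -183.00064086914062), (56.115169525146484, 160.6894073486328), 15.129725456237793)
stand seed [0.54989507 0.15601587]
posttops 330 [0.5496 0.2084 0.1055] [0.517 0.081 0.095] [0.582 0.22  0.109]
housing 2193 ((617.9517211914062, 224.07080078125), (237.73287963867188, 273.4167785644531), 8.00839900970459) 0.07332019469939488
side bench? -0.0021287986195535624 seed [ 0.471 -0.162  0.051]
926 [ 0.437 -0.259  0.012] [ 0.513 -0.102  0.058]
top flat ((474.3432922363281, -177.831787109375), (28.95661735534668, 99.45569610595703), 15.166084289550781) 0.05346825749022838
all ((474.933837890625, -180.66659545898438), (57.3973274230957, 161.59832763671875), 14.685598373413086)
stand seed [0.51899487 0.21344279]
posttops 356 [0.5545 0.2101 0.1019] [0.516 0.081 0.095] [0.58  0.223 0.107]
housing 2864 ((543.3619995117188, 216.30447387695312), (100.1755142211914, 263.9612731933594), 0.584343671798706) 0.07013295148410353
```

View pics/c1.png

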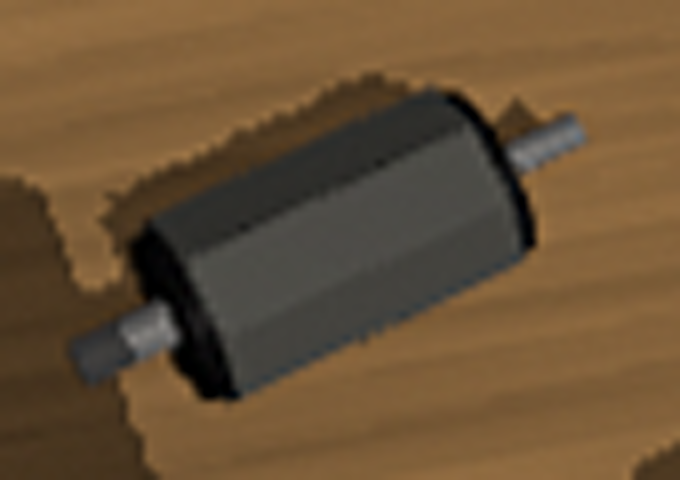

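View pics/c2.png

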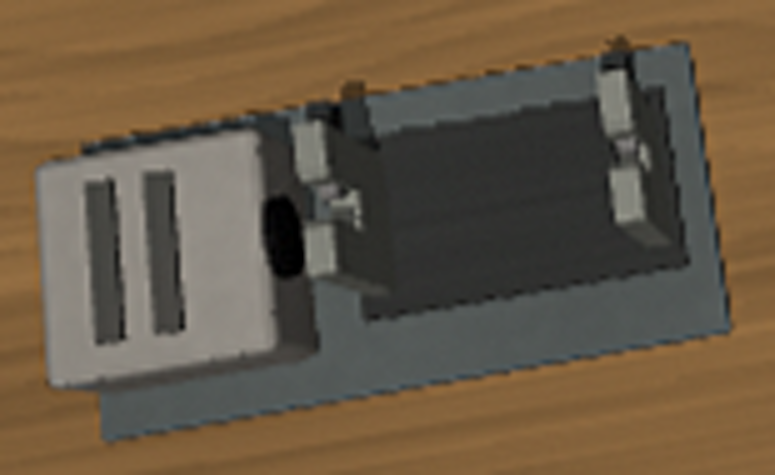

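View pics/c3.png

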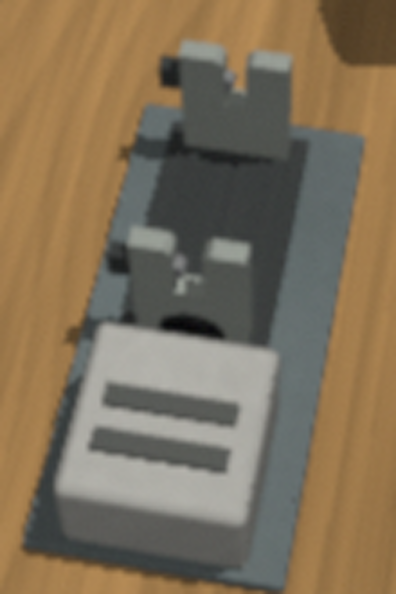

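The c1 crop confirms the long grey barrel. Its thick stub points to image lower-left (about 300,242), which is world +y, and its thin stub points right (about 353,217). The c2 crop shows the wide-slot post beside the housing (about 139,225) and the narrow one at about (201,215), with the roller springs on +x. Next I fit both poses precisely.

```bash
cat > fit.py <<'E'
from h import *
def fit(d,nm):
    W=world(d).reshape(-1,3);W=W[~np.isnan(W[:,0])]
    def box(x0,x1,y0,y1,z0,z1): return W[(W[:,0]>x0)&(W[:,0]<x1)&(W[:,1]>y0)&(W[:,1]<y1)&(W[:,2]>z0)&(W[:,2]<z1)]
    P=box(.49,.62,.06,.235,.09,.12); zt=np.percentile(P[:,2],80);P=P[abs(P[:,2]-zt)<.003]
    A=P[P[:,1]<.14];B=P[P[:,1]>.14]
    cs=[]
    for n,Q in(('narrow',A),('wide',B)):
        r=cv2.minAreaRect((Q[:,:2]*1000).astype(np.float32)); cs.append(np.array(r[0]))
        print(nm,n,len(Q),np.round(r[0],1),np.round(r[1],1),round(r[2],1),'z',np.median(Q[:,2]).round(4))
    v=cs[1]-cs[0];th=np.arctan2(-v[0],v[1]);print(' axis yaw',th.round(4),'len',np.hypot(*v).round(1),'mid',(cs[0]+cs[1])/2)
    H=box(.45,.66,.22,.38,.06,.085);H=H[abs(H[:,2]-np.median(H[:,2]))<.003];print(' housing',cv2.minAreaRect((H[:,:2]*1000).astype(np.float32)))
    c,s=np.cos(th),np.sin(th)
    for n,Q,cc in(('n',A,cs[0]),('w',B,cs[1])):
        x=np.sort((Q[:,:2]*1000-cc)@np.array([c,s]));g=np.diff(x);k=np.argmax(g);print(' ',n,'ext',x[0].round(1),x[-1].round(1),'gap',x[k].round(1),x[k+1].round(1))
    return W
if __name__=='__main__':
    for n in('top','side'): fit(np.load(f'pics/{n}0.npz'),n)
    for n in('top','side'):
        W=world(np.load(f'pics/{n}0.npz')).reshape(-1,3);W=W[~np.isnan(W[:,0])]
        m=(np.hypot(W[:,0]-.475,W[:,1]+.18)<.1)
        Q=W[m];b=np.median(Q[Q[:,2]<.01,2]);P=Q[Q[:,2]>b+.012];print(n,'bench',b,'top',np.percentile(P[:,2],90))
        print(cv2.minAreaRect((P[:,:2]*1000).astype(np.float32)))
        zt=np.percentile(P[:,2],90)
        T=P[abs(P[:,2]-zt)<.002];print(' flat',len(T),cv2.minAreaRect((T[:,:2]*1000).astype(np.float32)),T.mean(0))
E
python3 fit.py
```

```text
top narrow 126 [549.5  86.8] [12.4 63.1] 90.0 z 0.1059
top wide 123 [549.8 214.3] [63.5 12.1] 0.2 z 0.1062
 axis yaw -0.002 len 127.5 mid [549.64117432 150.54597855]
 housing ((543.5435180664062, 292.4452819824219), (98.11152648925781, 104.56700134277344), 0.1910737007856369)
  n ext -31.6 31.6 gap -8.6 8.2
  w ext -31.7 31.8 gap -9.2 8.8
side narrow 122 [548.   88.8] [63.6 14.6] 0.3 z 0.1026
side wide 132 [548.4 216.3] [14.2 64.2] 88.8 z 0.1024
 axis yaw -0.0029 len 127.5 mid [548.19839478 152.58567429]
 housing ((542.3461303710938, 284.2598571777344), (99.3953857421875, 127.87083435058594), 0.015944456681609154)
  n ext -31.8 31.8 gap -7.5 6.2
  w ext -32.1 32.0 gap -9.5 9.1
top bench 0.000930233758830834 top 0.05781085698118212
((477.50054931640625, -183.00064086914062), (56.115169525146484, 160.6894073486328), 15.129725456237793)
 flat 389 ((478.47601318359375, -184.72042846679688), (29.723363876342773, 94.05497741699219), 12.845321655273438) [ 0.47736297 -0.18279401  0.05728189]
side bench -0.002858784635362932 top 0.053522186386011916
((475.28759765625, -182.01654052734375), (57.3973274230957, 164.38929748535156), 14.685598373413086)
 flat 216 ((474.8294372558594, -177.57699584960938), (30.19818687438965, 99.86467742919922), 13.209736824035645) [ 0.47523243 -0.17895178  0.05310704]
```

Emit:
{"op": "step_arm", "data": {"series": [[1,0.62,0.63,0,0.94],[1,0.62,0.63,0,0.94],[1,0.62,0.63,0,0.94],[1,0.62,0.63,0,0.94],[1,0.62,0.63,0,0.94],[1,0.62,0.63,0,0.94],[1,0.62,0.63,0,0.94],[1,0.62,0.63,0,0.94],[1,0.62,0.63,0,0.94],[1,0.62,0.63,0,0.94],[1,0.62,0.63,0,0.94],[1,0.62,0.63,0,0.94]], "squeeze": 30}}

```text
time: 1.3
tool_pos: [0.353, -0.308, 0.2434]
tool_rot: [-3.141, -0.0, 1.228]
contact_force: [-0.7, -0.0, 0.3]
opening: 0.0917
```

Emit:
{"op": "step_arm", "data": {"series": [[1,0.62,0.63,-0.4,0.94],[1,0.62,0.63,-0.4,0.94],[1,0.62,0.63,-0.4,0.94],[1,0.62,0.63,-0.4,0.94],[1,0.62,0.63,-0.4,0.94],[1,0.62,0.63,-0.4,0.94],[1,0.62,0.63,-0.4,0.94],[1,0.62,0.63,-0.4,0.94],[1,0,0,0,0],[1,0,0,0,0],[1,0,0,0,0]]}}

```text
time: 2.4
tool_pos: [0.4762, -0.1835, 0.1641]
tool_rot: [3.142, 0.0, 1.825]
contact_force: [-0.2, 0.2, 1.0]
opening: 0.0919
```

Emit:
{"op": "step_arm", "data": {"series": [[1,0,0.06,-0.7,0],[1,0,0,-0.7,0],[1,0,0,-0.7,0],[1,0,0,-0.7,0],[1,0,0,-0.7,0],[1,0,0,-0.7,0],[1,0,0,-0.7,0],[1,0,0,-0.6,0],[1,0,0,0,0],[1,0,0,0,0]]}}

```text
time: 3.4
tool_pos: [0.4765, -0.1821, 0.0268]
tool_rot: [3.141, 0.0, 1.825]
contact_force: [0.2, -1.0, 0.8]
opening: 0.0919
```

Emit:
{"op": "step_arm", "data": {"series": [[0.5,0,0,0,0],[0.5,0,0,0,0],[0.5,0,0,0,0],[0.5,0,0,0,0],[0.5,0,0,0,0],[0.5,0,0,0,0],[0.5,0,0,0,0],[0.5,0,0,0,0]]}}

```text
time: 4.2
tool_pos: [0.4768, -0.1814, 0.0264]
tool_rot: [3.141, 0.0, 1.827]
contact_force: [-0.9, 0.9, 3.3]
opening: 0.0559
```

Emit:
{"op": "step_arm", "data": {"series": [[0.3,0,0,0.3,0],[0.3,0,0,0.7,0],[0.3,0,0,0.7,0],[0.3,0,0,0.7,0],[0.3,0,0,0.7,0],[0.3,0,0,0.7,0],[0.3,0,0,0.7,0],[0.3,0,0,0.7,0],[0.3,0,0,0.2,0],[0.3,0,0,0,0]]}}

```text
time: 5.2
tool_pos: [0.4764, -0.1814, 0.1614]
tool_rot: [3.141, 0.0, 1.827]
contact_force: [-0.3, 0.1, -4.9]
opening: 0.0559
```

Emit:
{"op": "step_arm", "data": {"series": [[0.3,0.1,0.4,0,-0.2],[0.3,0.2,0.8,0,-0.27],[0.3,0.2,0.9,0,-0.27],[0.3,0.2,0.9,0,-0.27],[0.3,0.2,0.9,0,-0.27],[0.3,0.2,0.9,0,-0.27],[0.3,0.2,0.9,0,-0.27],[0.3,0.2,0.9,0,-0.27],[0.3,0.2,0.9,0,-0.27],[0.3,0.2,0.9,0,-0.27],[0.3,0.2,0.9,0,-0.27],[0.3,0.2,0.9,0,-0.27]]}}

```text
time: 6.4
tool_pos: [0.5332, 0.0745, 0.1596]
tool_rot: [-3.139, 0.0, 1.572]
contact_force: [0.9, -0.9, -4.5]
opening: 0.056
```

Emit:
{"op": "step_arm", "data": {"series": [[0.3,0.2,0.9,0,-0.1],[0.3,0.2,0.9,0,0],[0.3,0.2,0.8,0,0],[0.3,0.1,0.6,0,0],[0.3,0,0.1,0,0],[0.3,0,0,0,0],[0.3,0,0,0,0],[0.3,0,0,0,0]]}}

```text
time: 7.2
tool_pos: [0.5515, 0.1553, 0.1612]
tool_rot: [-3.141, 0.0, 1.564]
contact_force: [0.5, 0.3, -4.6]
opening: 0.0558
```

```bash
python3 - <<'E'
from h import *
for n in('top','side'):grab(n,n+'1')
a=cv2.imread('pics/top1.png')[150:290,70:240];b=cv2.imread('pics/side1.png')[170:350,150:320]
cv2.imwrite('pics/d1.png',np.hstack([cv2.resize(a,(400,330)),cv2.resize(b,(400,330))]))
print(sensors.observe())
E
```

```text
{'time': 7.3, 'qpos': array([ 1.41014370e-01,  5.03701373e-01,  1.50736066e+00, -1.45499627e-04,
        1.13043813e+00,  1.47615827e-01]), 'qvel': array([ 0.00347464, -0.00098456, -0.00333668,  0.00121221,  0.00061329,
       -0.00017542]), 'joint_efforts': array([ 5.73451014e-02, -5.22227776e+01, -2.41921324e+01,  7.23656919e-02,
        2.84477795e-02, -2.95897858e-03]), 'tool_pos': array([0.5515694 , 0.15542482, 0.16130643]), 'tool_rot': array([3.14148181e+00, 1.16589719e-04, 1.56425688e+00]), 'contact_force': array([ 0.1543706 ,  1.10334455, -4.78807055]), 'torque': array([ 0.03236601, -0.09269359, -0.06159827]), 'opening': 0.055709337187196555}
```

View pics/d1.png

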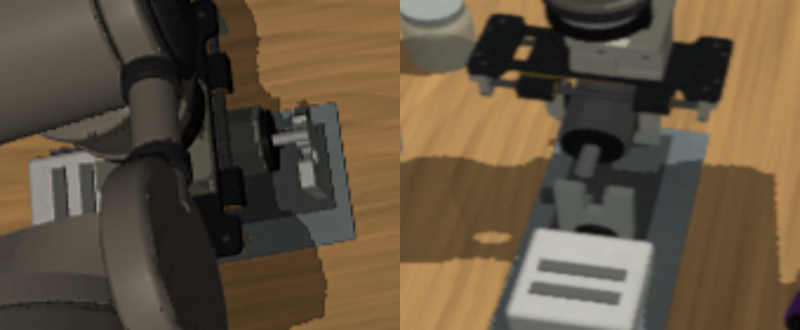

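```bash
python3 - <<'E'
from h import *
for n,box in(('top',(.07,.12)),('side',(.20,.26))):
    W=world(np.load(f'pics/{n}1.npz')).reshape(-1,3);W=W[~np.isnan(W[:,0])]
    P=W[(abs(W[:,0]-.55)<.025)&(W[:,1]>box[0])&(W[:,1]<box[1])&(W[:,2]>.135)&(W[:,2]<.18)]
    print(n,len(P))
    for y in np.arange(box[0],box[1],.004):
        Q=P[(P[:,1]>=y)&(P[:,1]<y+.004)]
        if len(Q): print(round(y,3),len(Q),'x',Q[:,0].min().round(4),Q[:,0].max().round(4),'z',Q[:,2].min().round(4),Q[:,2].max().round(4))
E
```

```text
top 178
0.07 5 x 0.5479 0.555 z 0.1622 0.1701
0.074 10 x 0.546 0.5553 z 0.1653 0.1704
0.078 11 x 0.5466 0.554 z 0.1635 0.1695
0.082 11 x 0.5464 0.5554 z 0.1654 0.1702
0.086 10 x 0.546 0.5557 z 0.1653 0.1701
0.09 11 x 0.5463 0.5543 z 0.1653 0.1696
0.094 10 x 0.5469 0.5547 z 0.1647 0.1687
0.098 22 x 0.5325 0.5716 z 0.1454 0.1799
0.102 67 x 0.5262 0.5747 z 0.1373 0.1798
0.106 11 x 0.5255 0.5722 z 0.1551 0.1794
0.11 3 x 0.5252 0.528 z 0.1763 0.1795
0.114 5 x 0.5257 0.5737 z 0.1753 0.18
0.118 2 x 0.5256 0.5275 z 0.179 0.1791
side 398
0.2 46 x 0.5255 0.5743 z 0.1359 0.1797
0.204 230 x 0.5251 0.5737 z 0.136 0.1799
0.208 15 x 0.5442 0.5561 z 0.1641 0.1693
0.212 18 x 0.5435 0.5568 z 0.1591 0.1711
0.216 11 x 0.5448 0.5561 z 0.1639 0.1692
0.22 16 x 0.5436 0.5565 z 0.1617 0.1688
0.224 15 x 0.5432 0.5576 z 0.1601 0.1704
0.228 16 x 0.5441 0.5551 z 0.1581 0.1684
0.232 31 x 0.5435 0.5564 z 0.1545 0.1684
```

The thin stub (top view) is +1.3 mm in x from its slot, and the thick stub (side view) is +1.6 mm. The y offset is about +3.5 mm. I correct these and lower to the slot mouths.

Emit:
{"op": "step_arm", "data": {"series": [[0.3,-0.06,-0.15,0,0],[0.3,0,0,-0.4,0],[0.3,0,0,-0.5,0],[0.3,0,0,-0.4,0],[0.3,0,0,-0.4,0],[0.3,0,0,-0.2,0],[0.3,0,0,0,0],[0.3,0,0,0,0]]}}

```text
time: 8.1
tool_pos: [0.5503, 0.1524, 0.1138]
tool_rot: [3.141, -0.0, 1.565]
contact_force: [0.5, 0.5, -4.3]
opening: 0.0558
```

```bash
python3 - <<'E'
from h import *
for n in('top','side'):grab(n,n+'2')
a=cv2.imread('pics/top2.png')[170:270,120:240];b=cv2.imread('pics/side2.png')[210:310,180:300]
cv2.imwrite('pics/d2.png',np.hstack([cv2.resize(a,(400,333),interpolation=2),cv2.resize(b,(400,333),interpolation=2)]))
E
```

```text
(no output)
```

View pics/d2.png

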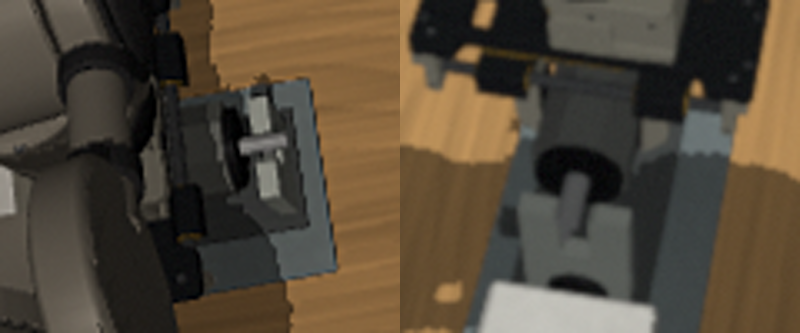

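Both stubs sit centred over their slots (thin at panel ~(262,146), thick at ~(573,215)). Now I lower them in slowly.

Emit:
{"op": "step_arm", "data": {"series": [[0.3,0,0,-0.16,0],[0.3,0,0,-0.16,0],[0.3,0,0,-0.16,0],[0.3,0,0,-0.1,0],[0.3,0,0,0,0]]}}

```text
time: 8.7
tool_pos: [0.5497, 0.1523, 0.0986]
tool_rot: [-3.141, 0.0, 1.565]
contact_force: [0.1, 0.4, -5.0]
opening: 0.0558
```

Emit:
{"op": "step_arm", "data": {"series": [[0.3,0,0,-0.12,0],[0.3,0,0,-0.12,0],[0.3,0,0,-0.08,0],[0.3,0,0,0,0]]}}

```text
time: 9.1
tool_pos: [0.5498, 0.1523, 0.0908]
tool_rot: [-3.141, 0.0, 1.565]
contact_force: [-0.8, 0.6, -4.9]
opening: 0.0558
```

Emit:
{"op": "step_arm", "data": {"series": [[0.3,0,0,-0.08,0],[0.3,0,0,-0.04,0],[0.3,0,0,0,0]]}}

```text
time: 9.4
tool_pos: [0.5502, 0.1524, 0.0884]
tool_rot: [3.141, -0.0, 1.565]
contact_force: [-0.3, -0.4, -3.2]
opening: 0.0559
```

Emit:
{"op": "step_arm", "data": {"series": [[0.3,0,0,-0.04,0],[0.3,0,0,-0.04,0],[0.3,0,0,0,0]]}}

```text
time: 9.7
tool_pos: [0.5503, 0.1524, 0.0878]
tool_rot: [3.14, -0.0, 1.565]
contact_force: [-4.5, -1.4, 8.6]
opening: 0.0557
```

Contact with the rollers at the expected height (axle about 17 mm above home). I release here and check.

Emit:
{"op": "step_arm", "data": {"series": [[0.65,0,0,0,0],[0.75,0,0,0,0],[0.9,0,0,0,0],[0.9,0,0,0,0],[0.9,0,0,0,0]]}}

```text
time: 10.2
tool_pos: [0.5502, 0.1524, 0.0862]
tool_rot: [3.141, -0.0, 1.565]
contact_force: [-0.0, 0.2, -0.8]
opening: 0.0819
```

Emit:
{"op": "step_arm", "data": {"series": [[0.9,0,0,0.4,0],[0.9,0,0,0.8,0],[0.9,0,0,0.8,0],[0.9,0,0,0.4,0],[0.3,0,0,0,0],[0,0,0,0,0],[0,0,0,0,0]]}}

```text
time: 10.9
tool_pos: [0.5495, 0.1523, 0.1453]
tool_rot: [-3.14, 0.0, 1.565]
contact_force: [-0.2, 0.2, -0.2]
opening: 0.0631
```

```bash
python3 - <<'E'
from h import *
for n in('top','side'):grab(n,n+'3')
a=cv2.imread('pics/top3.png')[170:270,120:240];b=cv2.imread('pics/side3.png')[200:310,170:300]
cv2.imwrite('pics/d3.png',np.hstack([cv2.resize(a,(400,333),interpolation=2),cv2.resize(b,(400,333),interpolation=2)]))
for n,y0,y1 in(('top',.06,.115),('side',.20,.25)):
    W=world(np.load(f'pics/{n}3.npz')).reshape(-1,3);W=W[~np.isnan(W[:,0])]
    P=W[(abs(W[:,0]-.55)<.007)&(W[:,1]>y0)&(W[:,1]<y1)]
    for y in np.arange(y0,y1,.005):
        Q=P[(P[:,1]>=y)&(P[:,1]<y+.005)]
        if len(Q): print(n,round(y,3),len(Q),'x',Q[:,0].mean().round(4),'zmax',Q[:,2].max().round(4))
print(sensors.observe())
E
```

```text
top 0.06 13 x 0.5507 zmax 0.0137
top 0.065 12 x 0.55 zmax 0.0136
top 0.07 21 x 0.5487 zmax 0.0941
top 0.075 26 x 0.5484 zmax 0.0941
top 0.08 150 x 0.55 zmax 0.4727
top 0.085 100 x 0.55 zmax 0.4855
top 0.09 109 x 0.5502 zmax 0.4939
top 0.095 92 x 0.5494 zmax 0.4946
top 0.1 82 x 0.5499 zmax 0.4943
top 0.105 56 x 0.55 zmax 0.4941
top 0.11 113 x 0.5497 zmax 0.4903
side 0.2 79 x 0.5504 zmax 0.4906
side 0.205 44 x 0.5497 zmax 0.491
side 0.21 148 x 0.5497 zmax 0.4902
side 0.215 127 x 0.5505 zmax 0.4827
side 0.22 300 x 0.5499 zmax 0.4705
side 0.225 15 x 0.5487 zmax 0.4603
side 0.23 19 x 0.5479 zmax 0.093
side 0.24 9 x 0.5502 zmax 0.076
side 0.245 26 x 0.5494 zmax 0.079
{'time': 11.0, 'qpos': array([ 1.35941870e-01,  5.17446438e-01,  1.53315127e+00, -9.65439497e-06,
        1.09274064e+00,  1.41545325e-01]), 'qvel': array([ 0.00147467, -0.0009383 , -0.00397344, -0.00176588,  0.00418907,
       -0.00016069]), 'joint_efforts': array([ 1.01907126e-02, -4.97687066e+01, -2.20918161e+01,  7.61702866e-02,
        3.03452869e-02, -8.27736608e-05]), 'tool_pos': array([0.54957848, 0.15228319, 0.14527634]), 'tool_rot': array([-3.13986563e+00,  2.54749136e-04,  1.56519754e+00]), 'contact_force': array([-0.28386476, -0.52033439, -0.48541064]), 'torque': array([ 0.02413251, -0.13559221, -0.01751547]), 'opening': 0.055553494655915296}
```

View pics/d3.png

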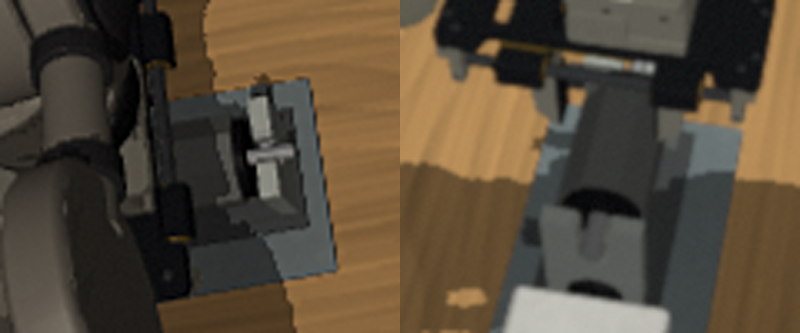

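The barrel rests level on both rollers, with both stubs in their slots (axle about 0.088). I close the fingers, move over the thick end, then press gradually.

Emit:
{"op": "step_arm", "data": {"series": [[0,0,0.3,0,0],[0,0,0.5,0,0],[0,0,0.5,0,0],[0,0,0.14,0,0],[0,0,0,0,0],[0,0,0,0,0],[0,0,0,0,0]]}}

```text
time: 11.7
tool_pos: [0.55, 0.1881, 0.1462]
tool_rot: [-3.142, 0.0, 1.565]
contact_force: [0.1, -0.9, -0.0]
opening: 0.0017
```

Emit:
{"op": "step_arm", "data": {"series": [[0,0,0,-0.2,0],[0,0,0,-0.2,0],[0,0,0,-0.12,0],[0,0,0,0,0]]}}

```text
time: 12.1
tool_pos: [0.55, 0.1882, 0.1328]
tool_rot: [-3.141, 0.0, 1.565]
contact_force: [-0.5, -0.4, 0.5]
opening: 0.0006
```

Emit:
{"op": "step_arm", "data": {"series": [[0,0,0,-0.06,0],[0,0,0,-0.06,0],[0,0,0,0,0]]}}

```text
time: 12.4
tool_pos: [0.5508, 0.1885, 0.1314]
tool_rot: [3.139, -0.001, 1.565]
contact_force: [-0.7, -1.0, 5.5]
opening: 0.0
```

Emit:
{"op": "step_arm", "data": {"series": [[0,0,0,-0.06,0],[0,0,0,-0.06,0],[0,0,0,0,0]]}}

```text
time: 12.7
tool_pos: [0.551, 0.1891, 0.1286]
tool_rot: [3.138, -0.002, 1.565]
contact_force: [0.3, 2.9, 6.4]
opening: 0.0003
```

Emit:
{"op": "step_arm", "data": {"series": [[0,0,0,-0.06,0],[0,0,0,-0.06,0],[0,0,0,0,0]]}}

```text
time: 13.0
tool_pos: [0.5511, 0.1896, 0.1254]
tool_rot: [3.138, -0.002, 1.565]
contact_force: [1.0, 5.3, 3.7]
opening: 0.0007
```

Emit:
{"op": "step_arm", "data": {"series": [[0,0,0,-0.06,0],[0,0,0,-0.06,0],[0,0,0,0,0]]}}

```text
time: 13.3
tool_pos: [0.5498, 0.1882, 0.1209]
tool_rot: [-3.141, 0.001, 1.565]
contact_force: [0.3, 1.2, -0.3]
opening: 0.0003
```

Emit:
{"op": "step_arm", "data": {"series": [[0,0,0,-0.06,0],[0,0,0,-0.06,0],[0,0,0,0,0]]}}

```text
time: 13.6
tool_pos: [0.5511, 0.1882, 0.1197]
tool_rot: [3.138, -0.0, 1.565]
contact_force: [-0.7, -0.8, 9.5]
opening: 0.0004
```

Emit:
{"op": "step_arm", "data": {"series": [[0,0,0,-0.04,0],[0,0,0,-0.04,0],[0,0,0,0,0]]}}

```text
time: 13.9
tool_pos: [0.5524, 0.1881, 0.1193]
tool_rot: [3.135, -0.0, 1.565]
contact_force: [-0.3, -0.8, 16.1]
opening: 0.0008
```

Emit:
{"op": "step_arm", "data": {"series": [[0,0,0,0.5,0],[0,0,0,0.5,0],[0,0,-0.5,0,0],[0,0,-0.8,0,0],[0,0,-0.8,0,0],[0,0,-0.6,0,0],[0,0,-0.2,0,0],[0,0,0,0,0],[0,0,0,0,0]]}}

```text
time: 14.8
tool_pos: [0.5501, 0.1161, 0.1412]
tool_rot: [-3.142, -0.0, 1.565]
contact_force: [-0.1, 0.4, -0.8]
opening: 0.0003
```

Emit:
{"op": "step_arm", "data": {"series": [[0,0,0,-0.2,0],[0,0,0,-0.2,0],[0,0,0,0,0]]}}

```text
time: 15.1
tool_pos: [0.5494, 0.1163, 0.1302]
tool_rot: [-3.14, 0.0, 1.566]
contact_force: [-0.3, 0.8, -0.5]
opening: 0.0007
```

Emit:
{"op": "step_arm", "data": {"series": [[0,0,0,-0.08,0],[0,0,0,-0.08,0],[0,0,0,0,0]]}}

```text
time: 15.4
tool_pos: [0.5509, 0.1159, 0.1282]
tool_rot: [3.139, -0.0, 1.565]
contact_force: [0.7, -0.0, 3.9]
opening: 0.0004
```

Emit:
{"op": "step_arm", "data": {"series": [[0,0,0,-0.06,0],[0,0,0,-0.06,0],[0,0,0,0,0]]}}

```text
time: 15.7
tool_pos: [0.5512, 0.1155, 0.1255]
tool_rot: [3.138, 0.001, 1.565]
contact_force: [1.0, -2.7, 5.7]
opening: 0.0004
```

Emit:
{"op": "step_arm", "data": {"series": [[0,0,0,-0.06,0],[0,0,0,-0.06,0],[0,0,0,0,0]]}}

```text
time: 16.0
tool_pos: [0.5509, 0.1152, 0.122]
tool_rot: [3.139, 0.001, 1.565]
contact_force: [0.5, -4.1, 4.2]
opening: 0.0001
```

Emit:
{"op": "step_arm", "data": {"series": [[0,0,0,-0.06,0],[0,0,0,-0.06,0],[0,0,0,0,0]]}}

```text
time: 16.3
tool_pos: [0.5494, 0.1162, 0.1175]
tool_rot: [-3.14, -0.0, 1.565]
contact_force: [0.2, 0.8, 0.1]
opening: 0.0005
```

Past the catch. I press on to the hard stop, expected near 0.115.

Emit:
{"op": "step_arm", "data": {"series": [[0,0,0,-0.06,0],[0,0,0,-0.06,0],[0,0,0,0,0]]}}

```text
time: 16.6
tool_pos: [0.5505, 0.1161, 0.1157]
tool_rot: [3.14, -0.0, 1.565]
contact_force: [0.3, 0.4, 3.8]
opening: 0.0
```

Emit:
{"op": "step_arm", "data": {"series": [[0,0,0,-0.04,0],[0,0,0,-0.04,0],[0,0,0,0,0]]}}

```text
time: 16.9
tool_pos: [0.5518, 0.1161, 0.1153]
tool_rot: [3.136, -0.0, 1.565]
contact_force: [0.5, 0.5, 12.3]
opening: 0.0003
```

The thin end is home (0.1153). I press the thick end again to check its level, since it is the reference.

Emit:
{"op": "step_arm", "data": {"series": [[0,0,0,0.4,0],[0,0,0,0.2,0],[0,0,0.5,0,0],[0,0,0.8,0,0],[0,0,0.8,0,0],[0,0,0.6,0,0],[0,0,0.2,0,0],[0,0,0,0,0],[0,0,0,-0.3,0],[0,0,0,-0.25,0],[0,0,0,0,0]]}}

```text
time: 18.0
tool_pos: [0.5514, 0.1877, 0.1155]
tool_rot: [3.138, -0.0, 1.564]
contact_force: [0.2, -0.2, 7.9]
opening: 0.0004
```

Emit:
{"op": "step_arm", "data": {"series": [[0,0,0,-0.04,0],[0,0,0,-0.04,0],[0,0,0,0,0]]}}

```text
time: 18.3
tool_pos: [0.5526, 0.1878, 0.1152]
tool_rot: [3.134, -0.001, 1.564]
contact_force: [0.8, -1.1, 17.4]
opening: 0.0005
```

Both ends stop hard at the same level, 0.1152–0.1153. I retreat and look.

Emit:
{"op": "step_arm", "data": {"series": [[0,0,0,0.5,0],[0,0,0,1,0],[0,0,0,1,0],[0,0,0,1,0],[0,0,0,1,0],[0,-0.5,-1,0,0],[0,-0.5,-1,0,0],[0,-0.5,-1,0,0],[0,-0.5,-1,0,0],[0,-0.5,-1,0,0],[0,-0.5,-1,0,0],[0,-0.5,-1,0,0]]}}

```text
time: 19.5
tool_pos: [0.4615, 0.012, 0.2247]
tool_rot: [-3.141, -0.0, 1.564]
contact_force: [1.3, -0.4, 1.0]
opening: 0.0004
```

Emit:
{"op": "step_arm", "data": {"series": [[0,0,-1,0,0],[0,0,-1,0,0],[0,0,-1,0,0],[0,0,-1,0,0],[0,0,-1,0,0],[0,0,-1,0,0],[0,0,-1,0,0],[0,0,-1,0,0],[0,0,0,0,0],[0,0,0,0,0]]}}

```text
time: 20.5
tool_pos: [0.462, -0.1869, 0.2245]
tool_rot: [-3.141, -0.001, 1.563]
contact_force: [-0.3, 0.1, -0.8]
opening: 0.0
```

```bash
python3 - <<'E'
from h import *
for n in('top','side'):grab(n,n+'4')
a=cv2.imread('pics/top4.png');b=cv2.imread('pics/side4.png')
cv2.imwrite('pics/d4.png',np.vstack([np.hstack([cv2.resize(a[170:270,120:240],(400,300),interpolation=2),cv2.resize(b[200:310,170:300],(400,300),interpolation=2)]),np.hstack([cv2.resize(a,(400,300)),cv2.resize(b,(400,300))])]))
for n,r in(('top',((.07,.08),(.105,.2),(.222,.232))),('side',((.07,.08),(.105,.2),(.226,.236)))):
    W=world(np.load(f'pics/{n}4.npz')).reshape(-1,3);W=W[~np.isnan(W[:,0])]
    for y0,y1 in r:
        P=W[(abs(W[:,0]-.549)<.008)&(W[:,1]>y0)&(W[:,1]<y1)&(W[:,2]>.05)]
        if len(P):print(n,y0,y1,len(P),'x',P[:,0].mean().round(4),'z95',np.percentile(P[:,2],95).round(4))
    P=W[(abs(W[:,0]-.549)<.008)&(W[:,1]>.105)&(W[:,1]<.2)&(W[:,2]>.09)];print('slope z/y',np.polyfit(P[:,1],P[:,2],1))
o=sensors.observe();print(o['time'],o['tool_pos'],o['contact_force'])
E
```

```text
top 0.07 0.08 20 x 0.5476 z95 0.077
top 0.105 0.2 326 x 0.5489 z95 0.1015
top 0.222 0.232 18 x 0.5496 z95 0.0785
slope z/y [-0.00029331  0.09935366]
side 0.07 0.08 11 x 0.5474 z95 0.0729
side 0.105 0.2 310 x 0.5489 z95 0.0983
side 0.226 0.236 36 x 0.547 z95 0.0757
slope z/y [-0.00282742  0.09586633]
20.6 [ 0.46222706 -0.18596626  0.22477214] [-0.04160513  0.35585016  0.21975277]
```

View pics/d4.png

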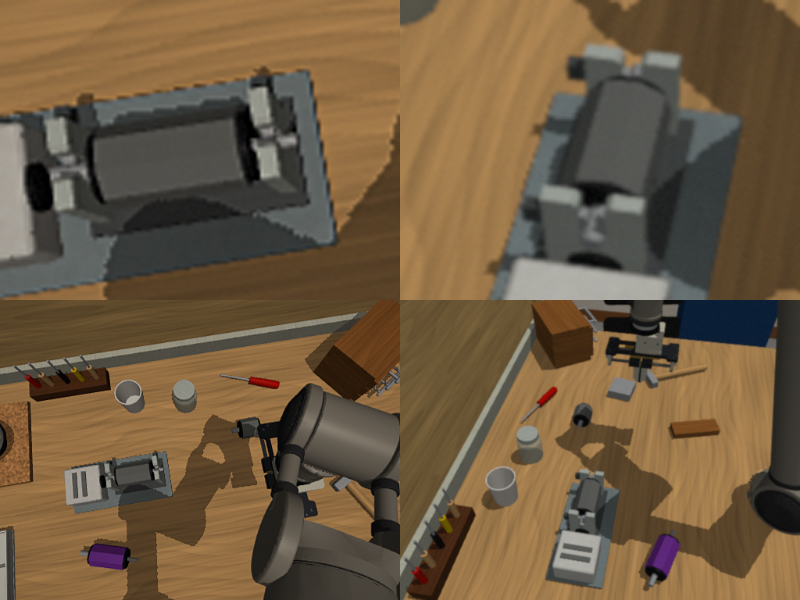

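The barrel sits level in both slots (top panel: body ~(170,160), stubs at ~(68,172) and ~(270,140)). Its top is at about 0.098 and the slope is about 0, as expected when home. The arm is clear and the bystanders look unmoved.

```bash
python3 -c "
from cell import hand_in
print(hand_in())"
```

```text
the job is handed in; nothing more can be done
None
```

The long barrel is in the tumbler, pressed home at both ends and released, and the job was handed in at about 20.6 s. No verdict came back.

- **Placing:** I gripped the barrel across its flats and lined its stubs up with the slots, which the cameras put at x ≈ 0.549. I held it until both stubs rested on the catches about 17 mm above home, then let go.
- **Pressing:** With the fingers closed I pressed the thick end, then the thin end, past their catches. I then pressed the thick end again as a check. No reading I took went over about 17 N.
- **Last checks:** Both ends stopped hard at the same tool height (0.1152 and 0.1153 m). Both cameras show the barrel level with its top near 98 mm, which is the home height, once their own height errors of about 1–3 mm are allowed for.
- **Disagreements:** The two cameras differed by 2–4 mm, mostly in height and y. I removed this by comparing each stub with its slot in the same camera's picture.
- **Other items:** The spare barrel, jar, cup and steel block look unmoved in the final pictures. I checked these by eye only, not by measurement.

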